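# Seat the thread tray behind the dock's sill

### The job

Put the wooden thread tray away in its dock without carrying it: take it by the grip at its leading end, raise just that end with the tail staying on the bench, rest it squarely on the aluminium sill and let go. Then push the tray from behind, not by the grip, over the sill until it lies flat in the bay, and keep pushing slowly by feel until it bears on the black rubber buffer of the stop; hold it there for a second with a light push of about 10 N, never more than 20 N, and withdraw. Keep the spools standing and the tape roll in the tray, and leave the other things on the bench alone.

Things in the scene. Friction and masses are not known exactly. Their poses are not given: they have to be found in the camera images.
- tray: medium-brown open wooden tray, 160 long (its x) x 106 wide (y) x 40 high, walls 5 thick, 0.3 to 0.6 kg without contents; origin at the centre of its underside, z up, x to the leading end, which has a dark grip block. The tail is a plain flat wall at x = -80 mm, 0 to 40 mm high.
- tray_grip (a point): centre of the top of the dark upright wooden grip block inside the leading end wall: tray x = +64 mm, 76 mm above the underside; 14 wide (tray y) x 26 long (tray x); free to be taken across its 14 mm width from its top down to 40 mm above the underside
- tray_front (a point): middle of the bottom edge of the tray's leading end (tray x = +80 mm, z = 0)
- tray_rear (a point): middle of the bottom edge of the tray's tail (tray x = -80 mm, z = 0). While the tray tips over the sill (tail about 100 to 65 mm before the sill's middle) the tail rises 15 to 20 mm above the bench, then sinks to 14 mm; a pusher kept level there can wedge by friction, one that rises along with the tail does not
- dock: dock fixed to the bench; origin on the bench top under the middle of its sill, x into the bay (the way the tray travels), z up. The square-faced aluminium sill runs from x = -9 to +9 mm, 150 wide (y), 14 high. Behind it the plywood bay floor is 6 mm above the bench. A seated tray is flat on that floor, tail at x > 9 mm; the tail drops 8 mm as it clears the sill.
- dock_bay (a point): point on the middle of the bay floor, 100 mm along the dock's x, 6 mm above the bench. Two light wooden side guides, top 24 mm above the bench, stand 116 mm apart inside from dock x = 30 to 170 mm; their entries flare to about 128 mm apart at x = 10 mm
- stop_frame: fixed wooden cross bar closing the dock, 249 mm along its x, axes as the dock; origin on the bench. Two rods carry an aluminium stop bar, clamped at an unmeasured place: its black rubber buffer face (80 wide, 11 to 31 mm high) lies 177 to 197 mm along the dock's x. The buffer is sprung: 2 N to start, then 4 N per mm, solid after 9 mm; it pushes a released tray back a few mm at most.
- thread_spool_a: wooden spool with white thread, 41 across, 50 high, standing loose in a tail compartment of the tray; origin at the centre of its foot
- thread_spool_b: wooden spool with red thread, 41 across, 50 high, standing loose in the other tail compartment; origin at the centre of its foot
- linen_tape: white roll of tape, 66 across, 30 high, lying loose in the leading compartment; origin at the centre of its underside
- beeswax: bystander: yellow block of wax, 36x52x19; origin at the centre of its underside
- masking_tape: bystander: cream roll of tape, 96 across, 24 high; origin at the centre of its underside
- brass_weight: bystander: brass weight with a knob, 40x60x60; origin at the centre of its underside
Things that resemble listed ones, but are neither listed nor needed, are in the scene too. Leave any purple look-alike of the thread_spool_b alone.

How it is judged:
On the way, in this order (a step that is already met when the one before it is completed fails the run):
1. the leading end rests on the sill, roughly in line with the dock, tail on the bench, tray let go (x of tray_front in the frame of dock between -0.008 and 0.06 m and y of tray_front in the frame of dock between -0.012 and 0.012 m and z of tray_front in the frame of dock above 0.012 m and height (world z) of tray_rear below 0.005 m and angle between the x axis of tray and the x axis of dock, either way round below 0.15 rad and contact force between tray and dock above 0.3 N and contact force between the fingers and tray below 0.2 N), for 0.2 s.
2. the tray lies flat in the bay behind the sill and is held pressed against the buffer with more than 4 N for half a second (x of tray_rear in the frame of dock above 0.009 m and z of each of tray_rear, tray_front in the frame of dock below 0.0085 m and angle between tray's own z axis and vertical below 0.03 rad and contact force between tray and stop_frame above 4 N), for 0.5 s.
At the end, for the whole second after the job is handed in: the tray lies flat (within 0.03 rad) and at rest on the bay floor, its whole tail edge line beyond the sill, both ends less than 8.5 mm above the bench; both spools stand upright (within 0.3 rad) and the roll lies on the tray's floor; the robot touches nothing (x of tray_rear in the frame of dock above 0.009 m and z of each of tray_rear, tray_front in the frame of dock below 0.0085 m and angle between tray's own z axis and vertical below 0.03 rad and linear speed of tray below 0.01 m/s and angle between each of thread_spool_a, thread_spool_b, linen_tape's own z axis and vertical below 0.3 rad and horizontal distance between each of thread_spool_a, thread_spool_b, linen_tape and tray below 0.085 m and z of each of thread_spool_a, thread_spool_b, linen_tape in the frame of tray below 0.012 m).
It fails at once if the tray is pushed against the stop with more than 20 N (contact force between tray and stop_frame above 20 N).
It fails at once if the tray's tail leaves the bench by more than 10 mm before the leading end is 60 mm past the middle of the sill (carried) (height (world z) of tray_rear above 0.01 m and x of tray_front in the frame of dock below 0.06 m).
It fails at once if the tray's tail is raised more than 45 mm (height (world z) of tray_rear above 0.045 m).
It fails at once if the tray is dragged by its leading half (fingers touching it there with more than 1 N) while the leading end is more than 60 mm past the middle of the sill (x of tray_front in the frame of dock above 0.06 m and contact force between the fingers and tray above 1 N and x of the grasp point in the frame of tray above 0 m).
It fails at once if a bystander is moved more than 15 mm (distance of any of beeswax, masking_tape, brass_weight from where it was at the start of the episode above 0.015 m).
It also fails if it takes over 72 s, if anything falls off the work surface, if the arm or the gripper's body presses on something with over 40 N, if the wrist force passes 120 N, or if a joint passes its speed limit or range.

### The arm

A 6-joint arm with a two-finger parallel gripper is mounted at the origin on a cart in front of the work surface, level with it; the furniture and walls round the work are solid. World frame = base frame: x ahead of the robot, y to its left, z up, the work surface at z = 0. Lengths are in m, angles in rad, forces in N, time in s.
With the tool pointing down it reaches from about 0.35 to 0.975 m from the base axis. Payload 17.4 kg.
Tool frame: the origin (TCP) lies midway between the tips of the shut fingers; the grasp point (between the pads) lies 19 mm behind it (hold_point_z is the distance from the TCP to the grasp point, in m); z points along the fingers, y is the line along which they close (so a half turn about z gives the same grasp; the last joint's range is limited). The gripper opens to 85 mm and grips with 20 to 120 N. Pads are 22 mm wide; open, the fingers measure 114 mm over their backs; the gripper's body (76 mm by 85 mm) begins 54 mm behind the grasp point. The pads swing forward as they close: fully open they stand 13 mm farther back than shut.
Start: joints at [1.101, 0.116, 1.442, -0, 1.584, -0.038], TCP at [0.283, 0.613, 0.231] pointing down, gripper open.
Joint ranges: [-2.83, 2.83], [-0.83, 2.19], [0.07, 2.5], [-1.14, 4.28], [0.01, 3], [-2.97, 2.97]. Speed limits (rad/s): [1.89, 1.89, 2.22, 3.14, 3.14, 3.14].

### API

Orientations are given as a unit quaternion [x, y, z, w].
In Python, from cell import * gives the robot as it stands. The module is installed in compiled form; this text tells all that it offers.
- The arm moves only by the tool jog_arm, never from a script. Its argument "motion" is a list of rows, each a list of 7 numbers: the opening, from -1 (shut) to 1 (fully open), then the shift along the tool's x, y, z in m, then the turn, a rotation vector about the tool's x, y, z in rad. In form: [[fingers, dx, dy, dz, rx, ry, rz], ...]. A call has 1 to 5 rows; each row shifts and turns the commanded pose from where the row before left it, along the tool's axes as they then stand; what a row does not reach is not made up. A row lasts 1/12 s, in which the tool goes at most 41.7 mm and 7.16 degrees, less where a joint would pass 70% of its speed; a pose out of reach is approached as far as the arm can. A call with a gripper value outside its range is refused whole. The fingers move at their own pace and stop on an object; "squeeze" is the grip in N (left out, the last holds). Time passes only in rows, so rows that do not move let the fingers close. It gives the time, the measured TCP pose, the force, the opening and the grip force at its end, in the units of the state.
- observe(): the state, without advancing time (a new reading comes with each control period).
- snapshot(name): name is "scene" or "top" or "wrist"; returns the picture (400x640x3 uint8, red, green, blue); there is no depth.
- get_calibration(name): a dict with "K" (3x3 intrinsics, pixels), "origin" and "attitude" of the camera in the world. Camera axes: x right, y up, looking along -z (the intrinsics and any distortion apply to the point x, -y, -z); pixel columns grow to the right and rows downward; lengths in m; the calibration is good to about 2 mm. The wrist camera is an equidistant fisheye: a pixel r from the principal point sees the ray r / f radians off the axis. A picture is of the moment at which its call begins: read the wrist's pose just before it. get_calibration takes no time and is no camera call; for the wrist camera it gives the pose at the moment of the call.
- hand_in(): hands the job in; it is judged then, once.
The state is a dict: "clock": time; "joint_pos": joint angles; "qvel": joint speeds; "effort": joint torques, N m; "tool_pos": TCP position; "tool_rot": TCP orientation; "contact_force": force on the tool from outside, world axes, zero at the start; "torque": the same for the moment, N m; "gripper_width": opening from 0.0 (shut) to 1.0 (fully open); "grip_force": force on a finger pad.
Only numpy, scipy, OpenCV 4.12 (cv2) and the standard library are available. Lean on these libraries where they do the work, as an engineer would, in place of code of your own. Each camera call takes 0.05 s, during which the arm holds its last target. There are 200 camera calls.

## Working session

There is one attempt and no reset: what is moved stays moved. The work goes in short steps, Python scripts to look and compute and a tool call to move; the robot and the scene stay as the last step left them, time stands still between calls to the robot, and variables do not carry over. Pictures are saved under pics/ and viewed, at most 10 in all, crops included, and the job is handed in when it is done.

Besides the shell and the picture viewer there is one more tool, called after "Request:" as name(argument=value, ...), one argument or row to a line, values as JSON. jog_arm: Moves the arm, as the interface text tells. Its arguments: {"type":"object","properties":{"motion":{"type":"array"},"squeeze":{"type":"number"}},"required":["motion"]}

```bash
mkdir -p pics
python3 - <<'E'
from cell import *
import cv2
s=observe();print(s)
for n in("scene","top","wrist"):
    c=get_calibration(n);print(n,c)
    cv2.imwrite(f"pics/{n}0.png",cv2.cvtColor(snapshot(n),cv2.COLOR_RGB2BGR))
E
```

```text
{'clock': 0.0, 'joint_pos': array([ 1.10117507e+00,  1.16495217e-01,  1.44226269e+00,  1.40846617e-05,
        1.58397280e+00, -3.77902626e-02]), 'qvel': array([-0.0014383 , -0.00034528,  0.00040964,  0.00175973,  0.0001961 ,
       -0.00058086]), 'effort': array([ 2.15569753e-04, -7.31995654e+01, -6.32489204e+01, -1.24666971e-05,
        6.30432143e-03, -9.74330010e-05]), 'tool_pos': array([0.28242728, 0.612875  , 0.23055754]), 'tool_rot': array([ 2.14241634e-01,  9.76780527e-01, -5.49045735e-04, -1.49638383e-04]), 'contact_force': array([ 0.50936325, -0.79914611,  0.00393571]), 'torque': array([-3.10952942e-02,  9.07791679e-05,  5.05359602e-02]), 'grip_force': 0.0, 'gripper_width': 0.9979228004932923}
scene {'K': array([[392.74376501,   0.        , 317.44145005],
       [  0.        , 392.74376501, 202.55129011],
       [  0.        ,   0.        ,   1.        ]]), 'origin': array([ 0.60905351, -0.46766995,  1.01211994]), 'attitude': array([0.2578752 , 0.01217848, 0.03385034, 0.96550827])}
top {'K': array([[481.66719748,   0.        , 321.16777398],
       [  0.        , 481.66719748, 211.42995491],
       [  0.        ,   0.        ,   1.        ]]), 'origin': array([0.46029943, 0.07512983, 1.55240734]), 'attitude': array([ 0.02152702, -0.02751189, -0.70454422,  0.70879978])}
wrist {'K': array([[309.70691629,   0.        , 320.68906466],
       [  0.        , 309.70691629, 201.14363622],
       [  0.        ,   0.        ,   1.        ]]), 'origin': array([0.21098626, 0.64516709, 0.37313098]), 'attitude': array([-0.13083969, -0.0827993 ,  0.53311486,  0.83175345])}
```

View pics/top0.png

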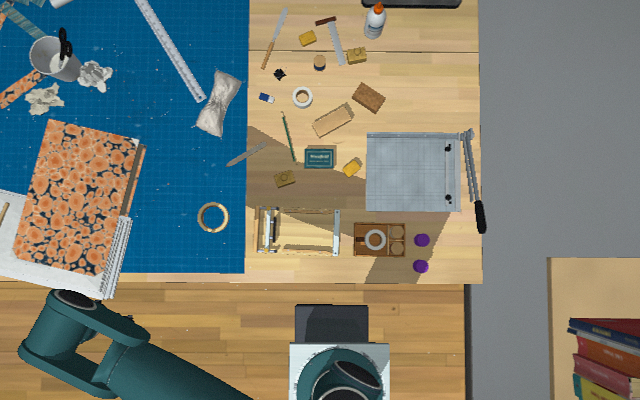

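View pics/scene0.png

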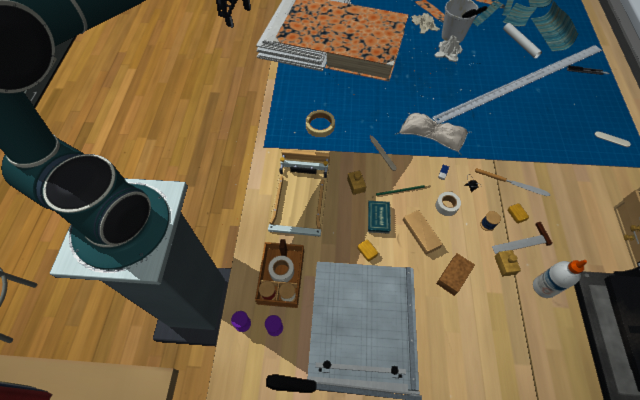

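The top view shows the tray (~353–405, 222–256) just right of the dock, with the grip on its left. The sill is at column ~337 and the stop at ~268, so travel is image-left (+y world). The purple look-alikes are at (421,240) and (420,266). I'll enlarge next.

Run:
```python
import cv2,numpy as np
a=cv2.imread("pics/top0.png")[195:280,250:435];a=cv2.resize(a,None,fx=4,fy=4,interpolation=cv2.INTER_CUBIC)
b=cv2.imread("pics/scene0.png")[145:315,225:345];b=cv2.resize(b,None,fx=3.5,fy=3.5,interpolation=cv2.INTER_CUBIC)
cv2.imwrite("pics/ct.png",a);cv2.imwrite("pics/cs.png",b)
```

```text
(no output)
```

View pics/ct.png

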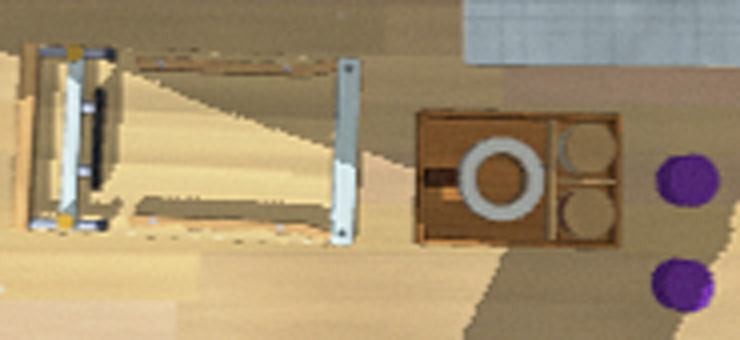

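View pics/cs.png

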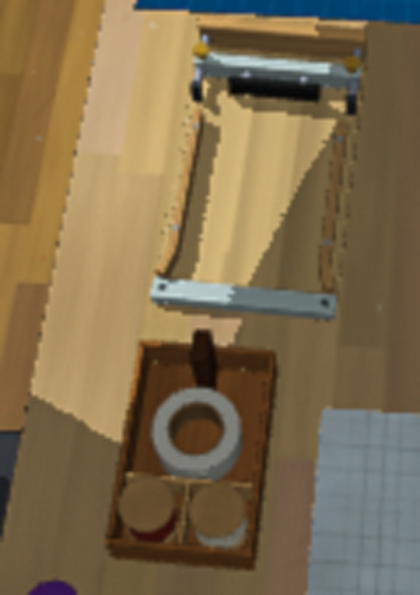

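The crops show the sill at (331–360, 60–243) in the top crop. The tray rim corners are (416,110), (622,112), (620,246) and (416,246), and the grip is at (440,178). Both spools stand in the tail compartments, with one purple spool right behind the tail. Next I cast rays.

```bash
cat > h.py <<'E'
from cell import *
import numpy as np, cv2
from scipy.spatial.transform import Rotation as Ro
def ray(n,px,c=None):
    c=c or get_calibration(n);K=c["K"];x=(px[0]-K[0,2])/K[0,0];y=(px[1]-K[1,2])/K[1,1]
    if n=="wrist":
        r=np.hypot(x,y)+1e-12;d=np.array([np.sin(r)*x/r,-np.sin(r)*y/r,-np.cos(r)])
    else: d=np.array([x,-y,-1])
    return c["origin"],Ro.from_quat(c["attitude"]).apply(d)
def onz(n,px,z,c=None):
    o,d=ray(n,px,c);return (o+d*(z-o[2])/d[2]).round(4)
def proj(n,p,c=None):
    c=c or get_calibration(n);K=c["K"];v=Ro.from_quat(c["attitude"]).inv().apply(np.array(p)-c["origin"]);v=v*[1,-1,-1]
    if n=="wrist":
        r=np.hypot(v[0],v[1]);t=np.arctan2(r,v[2]);u=v[:2]/r*t
    else: u=v[:2]/v[2]
    return (u*[K[0,0],K[1,1]]+K[:2,2]).round(1)
E
python3 - <<'E'
from h import *
T=lambda p,z:onz("top",(p[0]/4+250-.375,p[1]/4+195-.375),z)
S=lambda p,z:onz("scene",(p[0]/3.5+225-.36,p[1]/3.5+145-.36),z)
print("sill top", [T(p,.014) for p in((335,59),(360,59),(355,244),(331,244))])
print("sill scene",[S(p,.014) for p in((155,280),(336,297),(333,316),(152,298))])
print("tray top",[T(p,.04) for p in((416,110),(622,112),(620,246),(416,246))])
print("tray scene",[S(p,.04) for p in((140,343),(275,353),(255,566),(108,548))])
print("grip",T((437,177),.076),S((203,333),.076))
print("stop bar",[T(p,.03) for p in((75,55),(68,225))], "buf face",T((104,90),.03),T((97,190),.03))
print("purple",T((688,180),.05),T((683,285),.05))
E
```

```text
sill top [array([0.5741, 0.0233, 0.014 ]), array([0.5742, 0.0033, 0.014 ]), array([0.4266, 0.0068, 0.014 ]), array([0.4265, 0.0259, 0.014 ])]
sill scene [array([0.4295, 0.0232, 0.014 ]), array([0.5771, 0.018 , 0.014 ]), array([0.5759, 0.001 , 0.014 ]), array([0.4292, 0.0069, 0.014 ])]
tray top [array([ 0.5324, -0.0396,  0.04  ]), array([ 0.5318, -0.2018,  0.04  ]), array([ 0.4267, -0.1996,  0.04  ]), array([ 0.4259, -0.0398,  0.04  ])]
tray scene [array([ 0.4298, -0.0443,  0.04  ]), array([ 0.5345, -0.0455,  0.04  ]), array([ 0.535 , -0.2096,  0.04  ]), array([ 0.4291, -0.2042,  0.04  ])]
grip [ 0.4794 -0.053   0.076 ] [ 0.4822 -0.0487  0.076 ]
stop bar [array([0.5748, 0.2298, 0.03  ]), array([0.4406, 0.2335, 0.03  ])] buf face [0.5471 0.2065 0.03  ] [0.4682 0.211  0.03  ]
purple [ 0.4785 -0.2512  0.05  ] [ 0.3971 -0.2466  0.05  ]
```

```bash
cat >> h.py <<'E'
def att(psi,th=0):
    x=np.array([np.cos(psi)*np.cos(th),np.sin(psi)*np.cos(th),np.sin(th)]);y=np.array([np.sin(psi),-np.cos(psi),0])
    return Ro.from_matrix(np.c_[x,y,np.cross(x,y)])
def plan(targets,start=None):
    "targets: (pos,Rot,nrows,fingers); prints rounded rows in the tool frame, residuals carried"
    if start is None: s=observe();start=(s["tool_pos"],Ro.from_quat(s["tool_rot"]))
    p,R=start;p=np.array(p,float)
    for P,Q,n,f in targets:
        p0=p.copy();R0=R;dr=(R0.inv()*Q).as_rotvec();out=[]
        for k in range(1,n+1):
            a=k/n;pt=p0+a*(np.array(P)-p0);Rt=R0*Ro.from_rotvec(a*dr)
            d=(np.round(R.inv().apply(pt-p)*2000)/2000);r=np.round((R.inv()*Rt).as_rotvec(),3)
            out.append([f]+[float(round(v,4))+0. for v in d]+[float(round(v,3))+0. for v in r]);p=p+R.apply(d);R=R*Ro.from_rotvec(r)
        for i in range(0,n,5):print(str(out[i:i+5]).replace("0.0,","0,").replace("0.0]","0]"))
        print("--",p.round(4))
    return p,R
E
python3 - <<'E'
from h import *
plan([((.4807,-.059,.2),att(np.pi/2),20,1)])
E
```

```text
[[1, -0.023, -0.0265, 0.0015, 0, 0, 0.057], [1, -0.0245, -0.025, 0.0015, 0, 0, 0.057], [1, -0.026, -0.0235, 0.0015, 0, 0, 0.057], [1, -0.027, -0.022, 0.0015, 0, 0, 0.057], [1, -0.0285, -0.0205, 0.002, 0, 0, 0.057]]
[[1, -0.0295, -0.0185, 0.0015, 0, 0, 0.057], [1, -0.0305, -0.0175, 0.0015, 0, 0, 0.057], [1, -0.0315, -0.015, 0.0015, 0, 0, 0.057], [1, -0.0325, -0.0135, 0.0015, 0, 0, 0.057], [1, -0.033, -0.012, 0.0015, 0, 0, 0.056]]
[[1, -0.0335, -0.0095, 0.0015, 0, 0, 0.057], [1, -0.0345, -0.008, 0.0015, 0, 0, 0.057], [1, -0.0345, -0.006, 0.002, 0, 0, 0.057], [1, -0.0345, -0.0035, 0.0015, 0, 0, 0.057], [1, -0.035, -0.002, 0.0015, 0, 0.001, 0.057]]
[[1, -0.035, 0, 0.0015, 0, 0, 0.057], [1, -0.035, 0.002, 0.0015, -0.001, 0, 0.057], [1, -0.035, 0.004, 0.0015, 0, 0, 0.057], [1, -0.0345, 0.006, 0.0015, 0, 0, 0.057], [1, -0.034, 0.008, 0.0015, 0, 0, 0.057]]
-- [ 0.4806 -0.0589  0.2   ]
```

Request:
jog_arm(
  motion=[
    [1,-0.023,-0.0265,0.0015,0,0,0.057],
    [1,-0.0245,-0.025,0.0015,0,0,0.057],
    [1,-0.026,-0.0235,0.0015,0,0,0.057],
    [1,-0.027,-0.022,0.0015,0,0,0.057],
    [1,-0.0285,-0.0205,0.002,0,0,0.057],
  ],
)

```text
clock: 0.57
tool_pos: [0.332, 0.4435, 0.223]
tool_rot: [0.352, 0.936, -0.0, -0.0]
contact_force: [0.5, 0.8, 0.0]
gripper_width: 0.998
grip_force: 0.0
```

Request:
jog_arm(
  motion=[
    [1,-0.0295,-0.0185,0.0015,0,0,0.057],
    [1,-0.0305,-0.0175,0.0015,0,0,0.057],
    [1,-0.0315,-0.015,0.0015,0,0,0.057],
    [1,-0.0325,-0.0135,0.0015,0,0,0.057],
    [1,-0.033,-0.012,0.0015,0,0,0.056],
  ],
)

```text
clock: 0.98
tool_pos: [0.3814, 0.2755, 0.2156]
tool_rot: [0.481, 0.877, 0.0, 0.0]
contact_force: [0.8, 0.8, -0.9]
gripper_width: 0.998
grip_force: 0.0
```

Request:
jog_arm(
  motion=[
    [1,-0.0335,-0.0095,0.0015,0,0,0.057],
    [1,-0.0345,-0.008,0.0015,0,0,0.057],
    [1,-0.0345,-0.006,0.002,0,0,0.057],
    [1,-0.0345,-0.0035,0.0015,0,0,0.057],
    [1,-0.035,-0.002,0.0015,0,0.001,0.057],
  ],
)

```text
clock: 1.4
tool_pos: [0.4313, 0.1077, 0.2077]
tool_rot: [0.601, 0.8, 0.0, -0.0]
contact_force: [1.2, 0.7, 0.2]
gripper_width: 0.996
grip_force: 0.0
```

Request:
jog_arm(
  motion=[
    [1,-0.035,0,0.0015,0,0,0.057],
    [1,-0.035,0.002,0.0015,-0.001,0,0.057],
    [1,-0.035,0.004,0.0015,0,0,0.057],
    [1,-0.0345,0.006,0.0015,0,0,0.057],
    [1,-0.034,0.008,0.0015,0,0,0.057],
  ],
)

```text
clock: 1.82
tool_pos: [0.4807, -0.0606, 0.2001]
tool_rot: [0.708, 0.706, 0.001, -0.0]
contact_force: [1.2, 0.9, 0.0]
gripper_width: 0.999
grip_force: 0.0
```

Request:
jog_arm(
  motion=[
    [1,0,0,0,0,0,0],
    [1,0,0,0,0,0,0],
  ],
)

```text
clock: 1.98
tool_pos: [0.4807, -0.0601, 0.1996]
tool_rot: [0.708, 0.706, 0.0, -0.001]
contact_force: [0.0, -0.3, 0.0]
gripper_width: 0.999
grip_force: 0.0
```

Run:
```python
from h import *
s=observe();print(s["clock"],s["tool_pos"],s["tool_rot"],s["contact_force"])
c=get_calibration("wrist");print(c)
im=snapshot("wrist");cv2.imwrite("pics/w1.png",cv2.cvtColor(im,cv2.COLOR_RGB2BGR))
print(proj("wrist",(.4807,-.059,.076),c))
```

```text
1.9833 [ 0.48065293 -0.06013143  0.19963197] [ 7.08103889e-01  7.06107898e-01  3.34983470e-04 -6.37678577e-04] [ 0.03360256 -0.30322002  0.02004503]
{'K': array([[309.70691629,   0.        , 320.68906466],
       [  0.        , 309.70691629, 201.14363622],
       [  0.        ,   0.        ,   1.        ]]), 'origin': array([0.48072679, 0.01744165, 0.34222807]), 'attitude': array([-1.54610941e-01,  6.96816441e-04, -9.75848491e-04,  9.87974706e-01])}
[321.2 191.6]
```

View pics/w1.png

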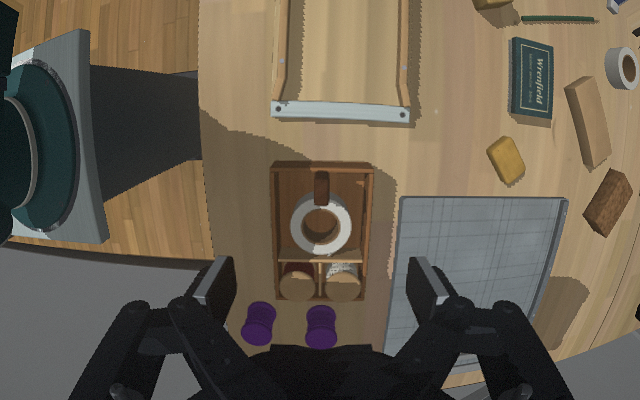

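The wrist view shows the grip block top centred at about (321,192), matching the predicted (321.2,191.6). The sill's top runs (272,101) to (408,107), and the yellow wax is at (506,160).

Run:
```python
from h import *
im=cv2.imread("pics/w1.png");c=get_calibration("wrist")
for p in((272,101),(408,107),(281,110),(402,115)):print(p,onz("wrist",p,.014,c))
for p in((272,164),(373,164)):print(p,onz("wrist",p,.04,c))
h=cv2.cvtColor(im,cv2.COLOR_BGR2HSV);g=((h[...,1]<70)&(h[...,2]>120)).astype(np.uint8)
# sill pixel rows per column
for x in range(280,405,20):
    r=np.where(g[90:130,x])[0]+90;print(x,r.min() if len(r) else None,r.max() if len(r) else None)
plan([((.4807,-.0595,.05),att(np.pi/2),8,1)])
```

```text
(272, 101) [0.429  0.0236 0.014 ]
(408, 107) [0.5737 0.0191 0.014 ]
(281, 110) [0.4385 0.0137 0.014 ]
(402, 115) [0.5672 0.01   0.014 ]
(272, 164) [ 0.4315 -0.0395  0.04  ]
(373, 164) [ 0.5326 -0.0395  0.04  ]
280 103 116
300 100 116
320 101 117
340 103 118
360 103 119
380 105 120
400 107 121
[[1, 0, 0, 0.0185, 0, 0, 0], [1, 0, 0, 0.019, 0, 0, 0], [1, 0, 0, 0.0185, 0, -0.001, 0], [1, -0.0005, 0, 0.019, 0, 0, 0], [1, 0, 0, 0.0185, 0, 0, -0.001]]
[[1, 0, 0, 0.019, 0, 0, 0], [1, 0, 0, 0.0185, 0, 0, 0], [1, 0, 0, 0.019, 0, 0, 0]]
-- [ 0.4805 -0.0595  0.0498]
```

Request:
jog_arm(
  motion=[
    [1,0,0,0.025,0,0,0],
    [0.6,0,0,0.035,0,0,0],
    [0.3,0,0,0.035,0,0,0],
    [0,0,0,0.03,0,0,0],
    [0,0,0,0.018,0,0,0],
  ],
)

```text
clock: 2.45
tool_pos: [0.4793, -0.057, 0.0539]
tool_rot: [0.706, 0.708, -0.0, -0.001]
contact_force: [0.2, -0.0, -0.2]
gripper_width: 0.499
grip_force: 0.0
```

Request:
jog_arm(
  motion=[
    [0,0,0,0.011,0,0,0],
    [0,0,0,0,0,0,0],
    [-0.4,0,0,0,0,0,0],
    [-0.5,0,0,0,0,0,0],
    [-0.5,0,0,0,0,0,0],
  ],
  squeeze=20,
)

```text
clock: 2.87
tool_pos: [0.4816, -0.0585, 0.0478]
tool_rot: [0.707, 0.707, 0.001, 0.001]
contact_force: [1.0, 0.2, 0.1]
gripper_width: 0.249
grip_force: 0.0
```

Request:
jog_arm(
  motion=[
    [-0.8,0,0,0,0,0,0],
    [-0.9,0,0,0,0,0,0],
    [-1,0,0,0,0,0,0],
    [-1,0,0,0,0,0,0],
    [-1,0,0,0,0,0,0],
  ],
  squeeze=20,
)

```text
clock: 3.28
tool_pos: [0.4814, -0.0586, 0.0475]
tool_rot: [0.707, 0.707, 0.001, 0.0]
contact_force: [-2.2, 1.9, 6.1]
gripper_width: 0.163
grip_force: 22.3
```

Request:
jog_arm(
  motion=[
    [-1,0,0,0,0,0,0],
    [-1,0,0,0,0,0,0],
    [-1,0,0,0,0,0,0],
    [-1,0,0,0,0,0,0],
  ],
  squeeze=45,
)

```text
clock: 3.62
tool_pos: [0.4814, -0.0586, 0.0476]
tool_rot: [0.707, 0.707, 0.001, 0.0]
contact_force: [-2.2, 1.8, 8.0]
gripper_width: 0.157
grip_force: 44.1
```

Gripped: the opening of ~13.5 mm matches the 14 mm block. Now I plan the tip-up and drag about the tail edge.

Run:
```python
from h import *
s=observe();p=s["tool_pos"];sill=np.array([.502,.0128,0]);z0=.0476
def tcp(tail,psi,th):
    u=np.array([np.cos(psi),np.sin(psi),0]);return np.array(tail)+u*(.144*np.cos(th)-z0*np.sin(th))+np.array([0,0,.144*np.sin(th)+z0*np.cos(th)])
tail0=np.array([p[0],p[1]-.144,0]);psi=np.pi/2-.028;u=np.array([np.cos(psi),np.sin(psi),0])
tail1=sill-u*.139
print(tail0,tail1)
plan([(tcp(tail0,np.pi/2,.125),att(np.pi/2,.125),6,-1),(tcp(tail1,psi,.125),att(psi,.125),14,-1),(tcp(tail1,psi,.106),att(psi,.106),5,-1)])
```

```text
[ 0.48137295 -0.20263481  0.        ] [ 0.49810851 -0.12614552  0.        ]
[[-1, -0.001, 0, -0.003, 0, 0.021, 0], [-1, -0.0015, 0, -0.003, 0.001, 0.02, 0], [-1, -0.001, 0, -0.003, 0, 0.021, 0], [-1, -0.001, 0, -0.003, 0.001, 0.021, 0], [-1, -0.001, 0, -0.003, 0, 0.02, 0]]
[[-1, -0.0005, 0, -0.003, 0, 0.021, 0]]
-- [ 0.4813 -0.0656  0.0653]
[[-1, 0.0055, 0.0015, 0.0005, 0, 0, 0.002], [-1, 0.0055, 0.0015, 0.001, 0, 0, 0.002], [-1, 0.005, 0.0015, 0.0005, -0.001, 0, 0.002], [-1, 0.0055, 0.0015, 0.001, 0, 0, 0.002], [-1, 0.0055, 0.001, 0.0005, 0, 0, 0.002]]
[[-1, 0.0055, 0.0015, 0.0005, 0, 0, 0.002], [-1, 0.0055, 0.0015, 0.001, -0.001, 0, 0.002], [-1, 0.0055, 0.0015, 0.0005, 0, 0, 0.002], [-1, 0.0055, 0.0015, 0.0005, 0, 0, 0.002], [-1, 0.005, 0.001, 0.001, 0, 0, 0.002]]
[[-1, 0.0055, 0.0015, 0.0005, 0, 0, 0.002], [-1, 0.0055, 0.0015, 0.001, -0.001, 0, 0.002], [-1, 0.0055, 0.001, 0.0005, 0, 0, 0.002], [-1, 0.0055, 0.0015, 0.0005, 0, 0, 0.001]]
-- [0.5019 0.0108 0.0654]
[[-1, 0, 0, 0.0005, 0, -0.004, 0], [-1, 0.0005, 0, 0.0005, 0, -0.004, 0], [-1, 0, 0, 0.001, 0, -0.003, 0], [-1, 0, 0, 0.0005, 0, -0.004, 0], [-1, 0.0005, 0, 0.0005, 0, -0.004, 0]]
-- [0.5019 0.0121 0.0625]
```

Request:
jog_arm(
  motion=[
    [-1,-0.001,0,-0.003,0,0.021,0],
    [-1,-0.0015,0,-0.003,0,0.02,0],
    [-1,-0.001,0,-0.003,0,0.021,0],
    [-1,-0.001,0,-0.003,0,0.021,0],
    [-1,-0.001,0,-0.003,0,0.021,0],
  ],
)

```text
clock: 4.03
tool_pos: [0.481, -0.0647, 0.0617]
tool_rot: [0.706, 0.706, 0.039, -0.038]
contact_force: [-1.1, 6.0, 2.9]
gripper_width: 0.153
grip_force: 44.3
```

Request:
jog_arm(
  motion=[
    [-1,-0.0005,0,-0.003,0,0.021,0],
    [-1,0,0,0,0,0,0],
    [-1,0,0,0,0,0,0],
  ],
)

```text
clock: 4.28
tool_pos: [0.481, -0.0659, 0.0642]
tool_rot: [0.706, 0.705, 0.045, -0.044]
contact_force: [-0.5, 3.1, 1.5]
gripper_width: 0.156
grip_force: 44.1
```

Run:
```python
from h import *
im=cv2.cvtColor(snapshot("scene"),cv2.COLOR_RGB2BGR)
cv2.imwrite("pics/s2.png",cv2.resize(im[130:330,200:360],None,fx=3,fy=3,interpolation=cv2.INTER_CUBIC))
```

```text
(no output)
```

View pics/s2.png

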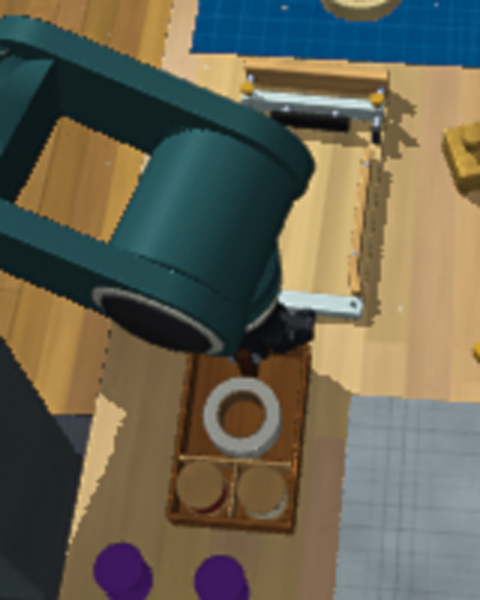

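The scene crop shows the tray held, spools upright, and everything else in place. The tilt is hard to read from here, so I'll check it by projecting rim corners into the wrist view.

Run:
```python
from h import *
s=observe();p=s["tool_pos"];c=get_calibration("wrist");im=cv2.cvtColor(snapshot("wrist"),cv2.COLOR_RGB2BGR)
R=Ro.from_quat(s["tool_rot"]);print(np.degrees(R.as_matrix()[:,0]).round(2))
big=cv2.resize(im,None,fx=1,fy=1)
for th,col in((0,(0,255,0)),(.125,(255,0,255))):
    for x,y,z in((80,53,40),(80,-53,40),(-80,53,40),(-80,-53,40)):
        X=-.080
        ox=x/1e3+.08;w=np.array([p[0]-y/1e3,-.2026+ox*np.cos(th)-z/1e3*np.sin(th),ox*np.sin(th)+z/1e3*np.cos(th)])
        q=proj("wrist",w,c);print(th,x,y,q);cv2.circle(big,tuple(int(round(v)) for v in q),2,col,-1)
b=big[100:330,220:440];cv2.imwrite("pics/w2.png",cv2.resize(b,None,fx=2.5,fy=2.5,interpolation=cv2.INTER_CUBIC))
```

```text
[3.000e-02 5.684e+01 7.200e+00]
0 80 53 [231.9 206.3]
0 80 -53 [410.3 206.3]
0 -80 53 [254.8 401.4]
0 -80 -53 [387.2 401.3]
0.125 80 53 [222.7 225. ]
0.125 80 -53 [419.6 225. ]
0.125 -80 53 [255.6 405. ]
0.125 -80 -53 [386.4 405. ]
```

View pics/w2.png

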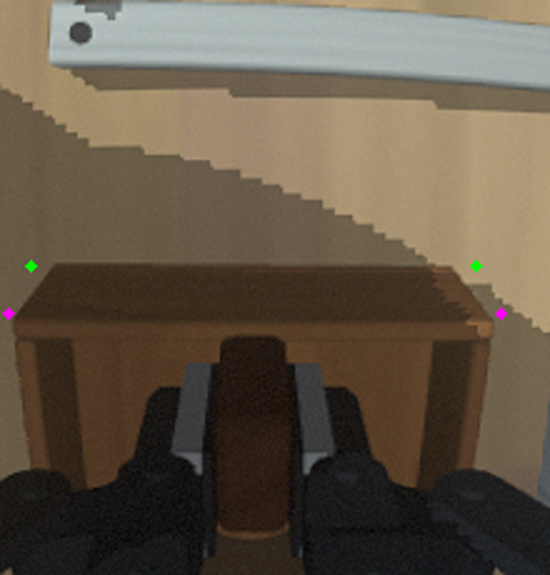

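Run:
```python
from h import *
c=get_calibration("wrist")
for n,a,b in(("rim",(14,316),(493,320)),("bottom",(50,264),(452,266))):
    a,b=[np.array(v)/2.5+[219.7,99.7] for v in(a,b)]
    o,d1=ray("wrist",a,c);_,d2=ray("wrist",b,c)
    # points with same height & y, 106 mm apart in x
    d1=d1/-d1[2];d2=d2/-d2[2];t=.106/(np.linalg.norm(d2-d1));print(n,o+t*d1,o+t*d2)
```

```text
rim [ 0.42780502 -0.05059364  0.05505901] [ 0.53380136 -0.05147406  0.05505901]
bottom [ 0.42713453 -0.04605058  0.01946474] [ 0.53313341 -0.04653782  0.01946474]
```

Measured rim and bottom heights confirm the tilt, with the bottom ~17–19 mm up. I'll add a little more lift, then drag.

Request:
jog_arm(
  motion=[
    [-1,0,0,-0.002,0,0.014,0],
    [-1,0.003,0.001,0.0005,0,0,0.002],
    [-1,0.0055,0.0015,0.001,0,0,0.002],
    [-1,0.0055,0.0015,0.0005,0,0,0.002],
    [-1,0.0055,0.0015,0.001,0,0,0.002],
  ],
)

```text
clock: 4.8
tool_pos: [0.4864, -0.0454, 0.0654]
tool_rot: [0.708, 0.703, 0.049, -0.05]
contact_force: [-0.3, -2.0, -4.1]
gripper_width: 0.154
grip_force: 43.8
```

Request:
jog_arm(
  motion=[
    [-1,0.0055,0.0015,0.0005,0,0,0.002],
    [-1,0.0055,0.0015,0.001,0,0,0.002],
    [-1,0.0055,0.0015,0.0005,0,0,0.002],
    [-1,0.0055,0.0015,0.001,0,0,0.002],
    [-1,0.0055,0.0015,0.001,0,0,0.002],
  ],
)

```text
clock: 5.22
tool_pos: [0.4943, -0.0178, 0.0654]
tool_rot: [0.712, 0.699, 0.049, -0.05]
contact_force: [-0.9, -2.1, -1.8]
gripper_width: 0.153
grip_force: 43.9
```

Request:
jog_arm(
  motion=[
    [-1,0.0055,0.0015,0.0005,0,0,0.002],
    [-1,0.0055,0.0015,0.001,0,0,0.002],
    [-1,0.0055,0.0015,0.0005,0,0,0.002],
    [-1,0.0055,0.0015,0.001,0,0,0.002],
    [-1,0.0055,0.001,0.001,0,0,0.001],
  ],
)

```text
clock: 5.63
tool_pos: [0.502, 0.0098, 0.0653]
tool_rot: [0.715, 0.696, 0.049, -0.05]
contact_force: [-0.0, -2.5, -1.9]
gripper_width: 0.159
grip_force: 43.9
```

Request:
jog_arm(
  motion=[
    [-1,0.005,0,0.0005,0,0,0],
    [-1,0,0,0,0,0,0],
    [-1,0,0,0,0,0,0],
  ],
)

```text
clock: 5.88
tool_pos: [0.502, 0.0149, 0.0658]
tool_rot: [0.715, 0.696, 0.05, -0.05]
contact_force: [-0.8, 3.1, 0.8]
gripper_width: 0.158
grip_force: 44.2
```

Run:
```python
from h import *
s=observe();R=Ro.from_quat(s["tool_rot"]).as_matrix();print(s["clock"],s["tool_pos"],R[:,0],R[:,1],s["contact_force"])
c=get_calibration("wrist");im=cv2.cvtColor(snapshot("wrist"),cv2.COLOR_RGB2BGR);np.save("c3.npy",c,allow_pickle=True)
cv2.imwrite("pics/w3.png",cv2.resize(im[60:330,180:460],None,fx=2.2,fy=2.2,interpolation=cv2.INTER_CUBIC))
```

```text
5.8833 [0.50203423 0.01492188 0.06578969] [0.0262394  0.98971181 0.14064858] [ 0.99965526 -0.02610829 -0.00277768] [-0.76948228  3.08167408  0.77191389]
```

View pics/w3.png

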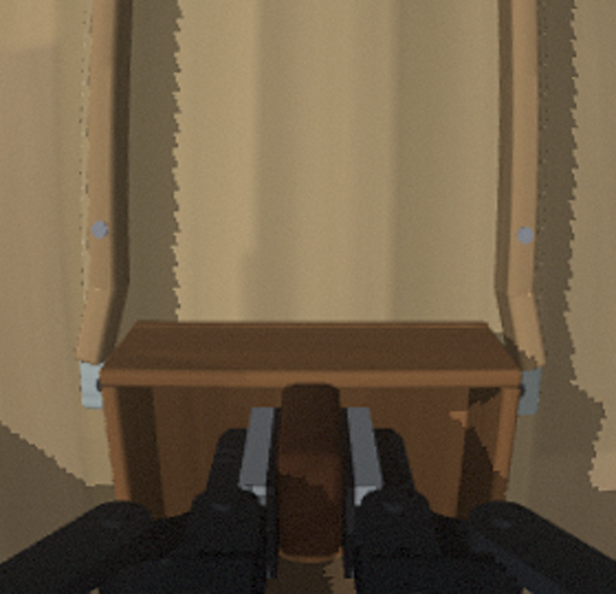

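The tray's front edge (135–490 at row 322, centre 312) is centred between the guides (123–498, centre 311) and past the sill. Next: lower and release.

Request:
jog_arm(
  motion=[
    [-1,0,0,0.0015,0,-0.01,0],
    [-1,0.0005,0,0.001,0,-0.01,0],
    [-1,0.0005,0,0.001,0,-0.007,0],
    [-1,0.0005,0,0.001,0,-0.005,0],
    [-1,0,0,0,0,0,0],
  ],
)

```text
clock: 6.35
tool_pos: [0.5023, 0.0157, 0.0628]
tool_rot: [0.715, 0.697, 0.037, -0.038]
contact_force: [-10.1, -4.8, 19.5]
gripper_width: 0.157
grip_force: 47.0
```

Request:
jog_arm(
  motion=[
    [-1,0,0,0.001,0,-0.003,0],
    [-1,0,0,0,0,0,0],
    [-1,0,0,0,0,0,0],
  ],
)

```text
clock: 6.6
tool_pos: [0.5024, 0.0158, 0.0627]
tool_rot: [0.716, 0.697, 0.036, -0.037]
contact_force: [-15.7, -4.0, 30.0]
gripper_width: 0.154
grip_force: 48.8
```

It bears on the sill now. I'll ease off, then open.

Request:
jog_arm(
  motion=[
    [-1,0,0,-0.001,0,0.002,0],
    [-1,0,0,-0.0005,0,0,0],
    [-1,0,0,0,0,0,0],
    [-0.6,0,0,0,0,0,0],
    [-0.4,0,0,0,0,0,0],
  ],
  squeeze=20,
)

```text
clock: 7.02
tool_pos: [0.502, 0.0161, 0.0618]
tool_rot: [0.716, 0.696, 0.037, -0.038]
contact_force: [-0.2, -0.4, -0.7]
gripper_width: 0.297
grip_force: 0.0
```

Request:
jog_arm(
  motion=[
    [-0.2,0,0,0,0,0,0],
    [0,0,0,0,0,0,0],
    [0,0,0,0,0,0,0],
    [0,0,0,0,0,0,0],
  ],
)

```text
clock: 7.35
tool_pos: [0.5019, 0.0163, 0.0616]
tool_rot: [0.716, 0.697, 0.037, -0.038]
contact_force: [-0.1, -0.3, -0.2]
gripper_width: 0.499
grip_force: 0.0
```

Request:
jog_arm(
  motion=[
    [0,0,0,-0.01,0,0,0],
    [0,0,0,-0.02,0,0,0],
    [0,0,0,-0.03,0,0,0],
    [0,0,0,-0.03,0,0,0],
    [0,0,0,-0.03,0,0,0],
  ],
)

```text
clock: 7.77
tool_pos: [0.5017, 0.0033, 0.1832]
tool_rot: [0.716, 0.697, 0.037, -0.038]
contact_force: [0.2, 0.0, -0.4]
gripper_width: 0.5
grip_force: 0.0
```

Run:
```python
from h import *
s=observe();print(s["clock"],s["tool_pos"],s["contact_force"],s["gripper_width"])
c=get_calibration("wrist");print(c["origin"],c["attitude"]);im=cv2.cvtColor(snapshot("wrist"),cv2.COLOR_RGB2BGR)
cv2.imwrite("pics/w4.png",im)
cv2.imwrite("pics/top4.png",cv2.cvtColor(snapshot("top"),cv2.COLOR_RGB2BGR))
cv2.imwrite("pics/sc4.png",cv2.cvtColor(snapshot("scene"),cv2.COLOR_RGB2BGR))
```

```text
7.7667 [0.50173482 0.00328741 0.18315554] [ 0.22055546  0.01459365 -0.40931998] 0.5001297929081541
[0.50361832 0.06533795 0.33321291] [-0.10221274  0.00309888 -0.01274445  0.99467609]
```

View pics/w4.png

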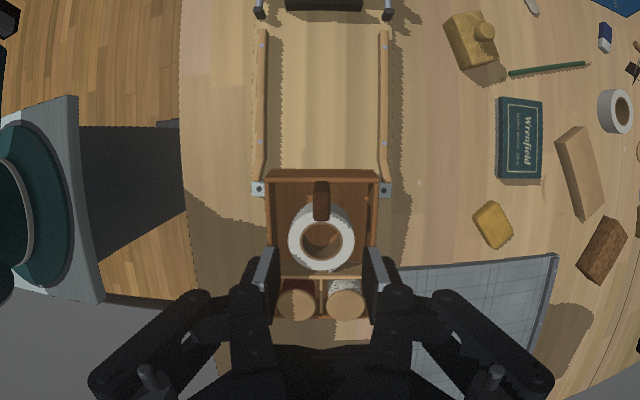

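The wrist view shows the tray's front rim (267–378, row ~172) on the sill between the guide entries (265–379). Both spools and the roll are in place, and the bystanders are undisturbed. Next I get the tail position and plan the path behind it.

Run:
```python
from h import *
c=get_calibration("wrist");sill=np.array([.502,.0128,0]);psi=np.pi/2-.028;u=np.array([np.cos(psi),np.sin(psi),0])
a=onz("wrist",(267,170.5),.056,c);b=onz("wrist",(378.5,170.5),.056,c);print(a,b)
m=(a+b)/2;f=m+u*.004;print("front dock x",(f-sill)@u,"y",(f-sill)@[-u[1],u[0],0]);t=f-u*.159;print("tail",t)
for p in((258,189),(385,189)):print("screw",onz("wrist",p,.014,c))
A=att(psi)
q=lambda t,z:sill+u*t+np.array([0,0,z])
q0=plan([(q(-.195,.19),A,9,-1),(q(-.195,.015),A,8,-1)])
```

```text
[0.4547 0.0372 0.056 ] [0.5564 0.0345 0.056 ]
front dock x 0.027140352002552902 y -0.002903292819876285
tail [ 0.50121057 -0.11908924  0.056     ]
screw [0.4364 0.0136 0.014 ]
screw [0.5714 0.01   0.014 ]
[[-1, -0.0205, 0, -0.003, 0, -0.012, 0], [-1, -0.0205, -0.0005, -0.0025, 0, -0.012, 0], [-1, -0.0205, 0, -0.0025, 0, -0.012, 0], [-1, -0.0205, 0, -0.002, 0.001, -0.011, 0], [-1, -0.0205, -0.0005, -0.002, 0, -0.012, 0.001]]
[[-1, -0.0205, 0, -0.0015, 0, -0.012, 0], [-1, -0.0205, 0, -0.0015, 0, -0.012, 0], [-1, -0.0205, 0, -0.001, 0, -0.012, 0], [-1, -0.0205, -0.0005, -0.001, 0, -0.012, 0]]
-- [ 0.4963 -0.182   0.1902]
[[-1, 0, 0, 0.022, 0, 0, 0], [-1, 0, 0, 0.022, 0, 0, 0], [-1, 0, 0, 0.0215, 0, 0, 0], [-1, 0, 0, 0.022, 0, 0, 0], [-1, 0, 0, 0.022, 0, 0, 0]]
[[-1, 0, 0, 0.022, 0, 0, 0], [-1, 0, 0, 0.022, 0, 0, 0], [-1, 0, 0, 0.0215, 0, 0, 0]]
-- [ 0.4964 -0.1821  0.0152]
```

Request:
jog_arm(
  motion=[
    [-1,-0.0205,0,-0.003,0,-0.012,0],
    [-1,-0.0205,0,-0.0025,0,-0.012,0],
    [-1,-0.0205,0,-0.0025,0,-0.012,0],
    [-1,-0.0205,0,-0.002,0,-0.011,0],
    [-1,-0.0205,0,-0.002,0,-0.012,0],
  ],
)

```text
clock: 8.33
tool_pos: [0.4988, -0.1005, 0.1837]
tool_rot: [0.716, 0.697, 0.016, -0.018]
contact_force: [-0.2, 0.4, -0.5]
gripper_width: -0.004
grip_force: 0.0
```

Request:
jog_arm(
  motion=[
    [-1,-0.0205,0,-0.0015,0,-0.012,0],
    [-1,-0.0205,0,-0.0015,0,-0.012,0],
    [-1,-0.0205,0,-0.001,0,-0.012,0],
    [-1,-0.0205,0,-0.001,0,-0.012,0],
    [-1,0,0,0,0,0,0],
  ],
)

```text
clock: 8.75
tool_pos: [0.4966, -0.184, 0.1862]
tool_rot: [0.717, 0.697, -0.002, -0.001]
contact_force: [0.2, -0.3, -0.9]
gripper_width: 0.0
grip_force: 0.0
```

Request:
jog_arm(
  motion=[
    [-1,0,0,0.022,0,0,0],
    [-1,0,0,0.022,0,0,0],
    [-1,0,0,0.022,0,0,0],
    [-1,0,0,0.022,0,0,0],
    [-1,0,0,0.022,0,0,0],
  ],
)

```text
clock: 9.17
tool_pos: [0.4963, -0.181, 0.0754]
tool_rot: [0.716, 0.698, -0.001, -0.002]
contact_force: [0.8, -0.3, -0.5]
gripper_width: 0.001
grip_force: 0.0
```

Request:
jog_arm(
  motion=[
    [-1,0,0,0.022,0,0,0],
    [-1,0,0,0.022,0,0,0],
    [-1,0,0,0.02,0,0,0],
    [-1,0,0,0,0,0,0],
    [-1,0,0,0,0,0,0],
  ],
)

```text
clock: 9.58
tool_pos: [0.4958, -0.1811, 0.0122]
tool_rot: [0.716, 0.698, -0.001, -0.002]
contact_force: [0.1, 0.2, 0.1]
gripper_width: 0.002
grip_force: 0.0
```

Run:
```python
from h import *
s=observe();R=Ro.from_quat(s["tool_rot"]).as_matrix();print(s["clock"],s["tool_pos"],R[:,0],R[:,2],s["contact_force"],s["gripper_width"])
sill=np.array([.503,.0128,0]);psi=np.pi/2-.028;u=np.array([np.cos(psi),np.sin(psi),0])
d=s["tool_pos"]-sill;print(d@u,d@[-u[1],u[0],0])
```

```text
9.5833 [ 0.49583842 -0.18106149  0.01222821] [0.02660678 0.99964519 0.00125109] [-0.00545035  0.00139658 -0.99998417] [0.14136222 0.16875086 0.08658051] 0.0017506440458242972
-0.1939859970751164 0.001731360685498565
```

Request:
jog_arm(
  motion=[
    [-1,0.01,0.001,0,0,0,0],
    [-1,0.01,0.001,0,0,0,0],
    [-1,0.008,0,0,0,0,0],
    [-1,0.006,0,0,0,0,0],
    [-1,0.004,0,0,0,0,0],
  ],
)

```text
clock: 10.0
tool_pos: [0.4998, -0.1427, 0.0136]
tool_rot: [0.716, 0.698, -0.001, -0.001]
contact_force: [0.6, -0.4, -0.4]
gripper_width: -0.002
grip_force: 0.0
```

Request:
jog_arm(
  motion=[
    [-1,0.003,0,0,0,0,0],
    [-1,0.003,0,0,0,0,0],
    [-1,0.003,0,0,0,0,0],
    [-1,0.003,0,0,0,0,0],
    [-1,0.003,0,0,0,0,0],
  ],
)

```text
clock: 10.42
tool_pos: [0.5001, -0.1293, 0.0133]
tool_rot: [0.717, 0.697, -0.001, -0.001]
contact_force: [-0.3, -5.7, 0.7]
gripper_width: -0.0
grip_force: 2.9
```

Contact is felt at about 5.7 N. I push on level.

Request:
jog_arm(
  motion=[
    [-1,0.004,0,0,0,0,0],
    [-1,0.004,0,0,0,0,0],
    [-1,0.004,0,0,0,0,0],
    [-1,0.004,0,0,0,0,0],
    [-1,0.004,0,0,0,0,0],
  ],
)

```text
clock: 10.83
tool_pos: [0.5006, -0.1093, 0.0132]
tool_rot: [0.717, 0.697, -0.001, -0.001]
contact_force: [0.1, -5.9, 1.5]
gripper_width: -0.003
grip_force: 3.1
```

Run:
```python
from h import *
c=get_calibration("wrist");im=cv2.cvtColor(snapshot("wrist"),cv2.COLOR_RGB2BGR);cv2.imwrite("pics/w5.png",im)
s=observe();print(s["tool_pos"],c["origin"],proj("wrist",(.4505,.06,.055),c),proj("wrist",(.5565,.06,.055),c))
```

```text
[ 0.50059673 -0.10869974  0.01317784] [ 0.50290742 -0.03138705  0.15561922] [ 178.7 -102.9] [ 455.1 -110. ]
```

View pics/w5.png

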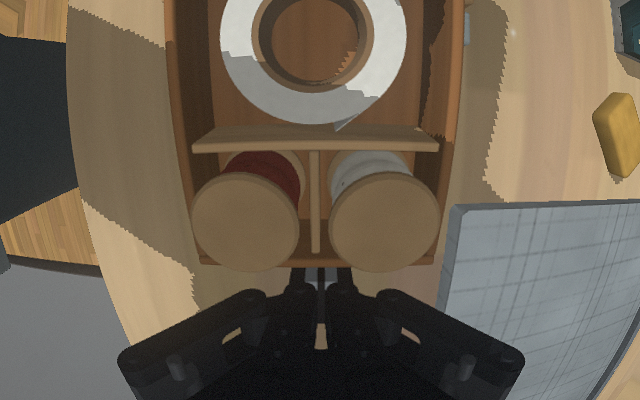

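The wrist view shows the tray centred on the pusher (tail rim at row ~262), with red and white spools upright and the roll in place. Now the tipping zone: I'll rise along with the tail.

Request:
jog_arm(
  motion=[
    [-1,0.004,0,0,0,0,0],
    [-1,0.004,0,0,0,0,0],
    [-1,0.003,0,-0.001,0,0,0],
    [-1,0.003,0,-0.0015,0,0,0],
    [-1,0.003,0,-0.0015,0,0,0],
  ],
)

```text
clock: 11.3
tool_pos: [0.5011, -0.0924, 0.0173]
tool_rot: [0.717, 0.697, -0.001, -0.001]
contact_force: [0.9, -7.2, 1.7]
gripper_width: 0.001
grip_force: 3.7
```

Request:
jog_arm(
  motion=[
    [-1,0.003,0,-0.002,0,0,0],
    [-1,0.003,0,-0.002,0,0,0],
    [-1,0.003,0,-0.002,0,0,0],
  ],
)

```text
clock: 11.55
tool_pos: [0.5015, -0.0835, 0.0235]
tool_rot: [0.717, 0.697, -0.001, -0.0]
contact_force: [-0.5, -8.0, 4.6]
gripper_width: -0.003
grip_force: 3.7
```

Request:
jog_arm(
  motion=[
    [-1,0.0025,0,-0.0025,0,0,0],
    [-1,0.0025,0,-0.0025,0,0,0],
    [-1,0.0025,0,-0.002,0,0,0],
    [-1,0,0,0,0,0,0],
  ],
)

```text
clock: 11.88
tool_pos: [0.5016, -0.0754, 0.0305]
tool_rot: [0.717, 0.698, -0.001, -0.001]
contact_force: [0.3, -3.8, 0.8]
gripper_width: 0.003
grip_force: 1.8
```

Run:
```python
from h import *
c=get_calibration("wrist");im=snapshot("wrist")
s=observe();print(s["clock"],s["tool_pos"],s["contact_force"]);cv2.imwrite("pics/w6.png",cv2.cvtColor(im,cv2.COLOR_RGB2BGR))
old=cv2.imread("pics/w5.png")
for n,i in(("w5",old),("w6",cv2.imread("pics/w6.png"))):
    h=cv2.cvtColor(i,cv2.COLOR_BGR2HSV)
    # tail wall: scan columns 300..345 between spools rows 240-290, print value profile
    print(n,[int(v) for v in h[236:285,316:326,2].mean(1)])
    w=((h[...,1]>90)&(h[...,0]<20)).astype(np.uint8)
    for r in (60,150,230):
        x=np.where(w[r,100:540])[0]+100;print(r,x.min(),x.max(),end=" ")
    print()
```

```text
11.9333 [ 0.50154244 -0.07542985  0.03016846] [ 0.35926082 -3.43771289  0.01969415]
w5 [88, 88, 88, 88, 87, 87, 88, 88, 90, 89, 89, 88, 89, 88, 88, 88, 82, 74, 69, 69, 69, 70, 76, 85, 93, 99, 100, 100, 100, 100, 90, 68, 40, 41, 38, 39, 37, 39, 39, 38, 38, 38, 39, 37, 37, 43, 52, 56, 55]
60 116 498 150 123 454 230 184 439 
w6 [79, 78, 79, 79, 79, 79, 79, 80, 80, 81, 80, 79, 79, 79, 78, 68, 61, 61, 62, 65, 74, 81, 86, 90, 91, 91, 91, 92, 89, 67, 42, 38, 40, 38, 37, 35, 34, 35, 35, 35, 35, 34, 33, 35, 33, 38, 47, 50, 49]
60 177 457 150 110 475 230 100 436
```

The tail has risen with the tool (its rim is at an unchanged row). I continue forward, easing down slowly.

Request:
jog_arm(
  motion=[
    [-1,0.003,0,0,0,0,0],
    [-1,0.003,0,0,0,0,0],
    [-1,0.004,0,0,0,0,0],
    [-1,0.004,0,0.0005,0,0,0],
    [-1,0.004,0,0.0005,0,0,0],
  ],
)

```text
clock: 12.35
tool_pos: [0.502, -0.0573, 0.029]
tool_rot: [0.717, 0.698, -0.001, -0.001]
contact_force: [-1.1, -5.7, 3.6]
gripper_width: 0.0
grip_force: 3.0
```

Request:
jog_arm(
  motion=[
    [-1,0.004,0,0.0005,0,0,0],
    [-1,0.004,0,0.0005,0,0,0],
    [-1,0.004,0,0.0005,0,0,0],
    [-1,0.004,0,0.0005,0,0,0],
    [-1,0.004,0,0.0005,0,0,0],
  ],
)

```text
clock: 12.77
tool_pos: [0.5027, -0.0374, 0.0268]
tool_rot: [0.717, 0.698, -0.001, -0.001]
contact_force: [-0.1, -5.2, 4.3]
gripper_width: 0.003
grip_force: 3.0
```

Request:
jog_arm(
  motion=[
    [-1,0.004,0,0,0,0,0],
    [-1,0.004,0,0.0005,0,0,0],
    [-1,0.004,0,0,0,0,0],
    [-1,0.004,0,0.0005,0,0,0],
    [-1,0.004,0,0.0005,0,0,0],
  ],
)

```text
clock: 13.18
tool_pos: [0.503, -0.0171, 0.025]
tool_rot: [0.716, 0.698, -0.001, -0.001]
contact_force: [-0.1, -5.4, 4.9]
gripper_width: 0.002
grip_force: 3.2
```

Request:
jog_arm(
  motion=[
    [-1,0.004,0,0,0,0,0],
    [-1,0.004,0,0.0005,0,0,0],
    [-1,0.003,0,0,0,0,0],
    [-1,0.003,0,0.0005,0,0,0],
    [-1,0.003,0,0.0005,0,0,0],
  ],
)

```text
clock: 13.6
tool_pos: [0.5036, -0.0003, 0.0238]
tool_rot: [0.716, 0.698, -0.001, -0.001]
contact_force: [-1.0, -6.7, 7.0]
gripper_width: 0.0
grip_force: 3.9
```

Run:
```python
from h import *
s=observe();print(s["clock"],s["tool_pos"],s["contact_force"])
sill=np.array([.503,.0128,0]);psi=np.pi/2-.028;u=np.array([np.cos(psi),np.sin(psi),0])
d=s["tool_pos"]-sill;print(d@u,d@[-u[1],u[0],0])
c=get_calibration("wrist");i=cv2.cvtColor(snapshot("wrist"),cv2.COLOR_RGB2BGR);cv2.imwrite("pics/w7.png",i)
h=cv2.cvtColor(i,cv2.COLOR_BGR2HSV);print([int(v) for v in h[236:285,316:326,2].mean(1)])
```

```text
13.6 [ 5.03648569e-01 -2.84966221e-04  2.38082147e-02] [-0.98417576 -6.74513522  7.03664677]
-0.013061679699842782 -0.0010146456284056498
[78, 77, 78, 77, 78, 77, 77, 78, 78, 78, 78, 78, 78, 79, 78, 79, 78, 77, 76, 74, 74, 76, 81, 97, 115, 125, 128, 131, 131, 127, 128, 125, 110, 66, 47, 45, 45, 44, 44, 43, 43, 43, 43, 45, 43, 50, 64, 66, 53]
```

Request:
jog_arm(
  motion=[
    [-1,0.003,0,0,0,0,0],
    [-1,0.003,0,0,0,0,0],
    [-1,0.003,0,0,0,0,0],
    [-1,0.002,0,0.001,0,0,0],
    [-1,0.002,0,0.001,0,0,0],
  ],
)

```text
clock: 14.07
tool_pos: [0.5038, 0.0129, 0.0216]
tool_rot: [0.716, 0.698, -0.001, -0.001]
contact_force: [-0.7, -0.3, -0.2]
gripper_width: -0.002
grip_force: 0.2
```

Request:
jog_arm(
  motion=[
    [-1,0.0015,0,0.001,0,0,0],
    [-1,0.0015,0,0.001,0,0,0],
    [-1,0.001,0,0,0,0,0],
  ],
)

```text
clock: 14.32
tool_pos: [0.504, 0.0166, 0.0196]
tool_rot: [0.716, 0.698, -0.001, -0.001]
contact_force: [-0.4, -5.8, 3.3]
gripper_width: 0.002
grip_force: 2.9
```

Run:
```python
from h import *
s=observe();print(s["clock"],s["tool_pos"],s["contact_force"])
i=cv2.cvtColor(snapshot("wrist"),cv2.COLOR_RGB2BGR);cv2.imwrite("pics/w8.png",i)
h=cv2.cvtColor(i,cv2.COLOR_BGR2HSV);print([int(v) for v in h[230:285,316:326,2].mean(1)])
```

```text
14.3167 [0.50399467 0.01656264 0.0195891 ] [-0.40809111 -5.82807779  3.28412236]
[77, 77, 77, 77, 78, 77, 77, 78, 77, 77, 77, 77, 76, 78, 79, 78, 77, 79, 77, 78, 78, 76, 73, 66, 66, 72, 74, 96, 114, 125, 127, 128, 126, 125, 125, 116, 92, 53, 48, 48, 44, 45, 44, 44, 44, 43, 44, 44, 43, 43, 41, 46, 53, 58, 57]
```

The force dropped out and then came back, so the tail has fallen behind the sill. From here I go slowly by feel.

Request:
jog_arm(
  motion=[
    [-1,0.001,0,0,0,0,0],
    [-1,0.001,0,0,0,0,0],
  ],
)

```text
clock: 14.53
tool_pos: [0.504, 0.0185, 0.0196]
tool_rot: [0.716, 0.698, -0.001, -0.001]
contact_force: [-0.7, -6.8, 4.0]
gripper_width: 0.003
grip_force: 3.3
```

Request:
jog_arm(
  motion=[
    [-1,0.001,0,0,0,0,0],
    [-1,0.001,0,0,0,0,0],
  ],
)

```text
clock: 14.7
tool_pos: [0.504, 0.0206, 0.0196]
tool_rot: [0.716, 0.698, -0.001, -0.001]
contact_force: [-0.7, -6.2, 3.1]
gripper_width: -0.0
grip_force: 3.3
```

Request:
jog_arm(
  motion=[
    [-1,0.001,0,0,0,0,0],
    [-1,0.001,0,0,0,0,0],
    [-1,0.001,0,0,0,0,0],
  ],
)

```text
clock: 14.95
tool_pos: [0.5041, 0.0236, 0.0196]
tool_rot: [0.716, 0.698, -0.001, -0.001]
contact_force: [0.0, -5.7, 3.5]
gripper_width: -0.0
grip_force: 3.3
```

Request:
jog_arm(
  motion=[
    [-1,0.001,0,0,0,0,0],
    [-1,0.001,0,0,0,0,0],
    [-1,0.001,0,0,0,0,0],
  ],
)

```text
clock: 15.2
tool_pos: [0.5042, 0.0266, 0.0196]
tool_rot: [0.716, 0.698, -0.001, -0.001]
contact_force: [-0.3, -6.7, 4.3]
gripper_width: -0.002
grip_force: 3.3
```

Request:
jog_arm(
  motion=[
    [-1,0.001,0,0,0,0,0],
    [-1,0.001,0,0,0,0,0],
    [-1,0.001,0,0,0,0,0],
  ],
)

```text
clock: 15.45
tool_pos: [0.5043, 0.0296, 0.0196]
tool_rot: [0.717, 0.698, -0.001, -0.001]
contact_force: [0.7, -6.2, 4.4]
gripper_width: -0.001
grip_force: 3.3
```

Request:
jog_arm(
  motion=[
    [-1,0.001,0,0,0,0,0],
    [-1,0.001,0,0,0,0,0],
    [-1,0.001,0,0,0,0,0],
  ],
)

```text
clock: 15.7
tool_pos: [0.5043, 0.0326, 0.0196]
tool_rot: [0.717, 0.698, -0.001, -0.001]
contact_force: [-0.1, -6.7, 4.3]
gripper_width: -0.004
grip_force: 3.3
```

Request:
jog_arm(
  motion=[
    [-1,0.001,0,0,0,0,0],
    [-1,0.001,0,0,0,0,0],
  ],
)

```text
clock: 15.87
tool_pos: [0.5044, 0.0345, 0.0196]
tool_rot: [0.716, 0.698, -0.001, -0.001]
contact_force: [-2.6, -9.1, 3.9]
gripper_width: -0.0
grip_force: 4.9
```

Request:
jog_arm(
  motion=[
    [-1,0.001,0,0,0,0,0],
    [-1,0,0,0,0,0,0],
  ],
)

```text
clock: 16.03
tool_pos: [0.5044, 0.0353, 0.0196]
tool_rot: [0.716, 0.698, -0.001, -0.001]
contact_force: [-1.2, -10.1, 4.9]
gripper_width: 0.002
grip_force: 4.7
```

Request:
jog_arm(
  motion=[
    [-1,0.001,0,0,0,0,0],
    [-1,0,0,0,0,0,0],
  ],
)

```text
clock: 16.2
tool_pos: [0.5043, 0.036, 0.0196]
tool_rot: [0.716, 0.698, -0.002, -0.001]
contact_force: [-2.1, -12.2, 5.8]
gripper_width: 0.0
grip_force: 6.1
```

Request:
jog_arm(
  motion=[
    [-1,0.001,0,0,0,0,0],
    [-1,0,0,0,0,0,0],
    [-1,0,0,0,0,0,0],
  ],
)

```text
clock: 16.45
tool_pos: [0.5043, 0.0367, 0.0196]
tool_rot: [0.716, 0.698, -0.002, -0.001]
contact_force: [-2.6, -16.9, 5.5]
gripper_width: -0.001
grip_force: 7.4
```

Request:
jog_arm(
  motion=[
    [-1,0,0,0,0,0,0],
    [-1,0,0,0,0,0,0],
    [-1,0,0,0,0,0,0],
    [-1,0,0,0,0,0,0],
    [-1,0,0,0,0,0,0],
  ],
)

```text
clock: 16.87
tool_pos: [0.5043, 0.0367, 0.0196]
tool_rot: [0.717, 0.698, -0.002, -0.001]
contact_force: [-2.9, -14.7, 5.7]
gripper_width: 0.001
grip_force: 7.3
```

Request:
jog_arm(
  motion=[
    [-1,0,0,0,0,0,0],
    [-1,0,0,0,0,0,0],
    [-1,0,0,0,0,0,0],
    [-1,0,0,0,0,0,0],
    [-1,0,0,0,0,0,0],
  ],
)

```text
clock: 17.28
tool_pos: [0.5043, 0.0367, 0.0196]
tool_rot: [0.717, 0.698, -0.002, -0.001]
contact_force: [-2.6, -15.2, 5.9]
gripper_width: -0.001
grip_force: 7.3
```

Request:
jog_arm(
  motion=[
    [-1,0,0,0,0,0,0],
    [-1,0,0,0,0,0,0],
    [-1,0,0,0,0,0,0],
  ],
)

```text
clock: 17.53
tool_pos: [0.5043, 0.0367, 0.0196]
tool_rot: [0.717, 0.698, -0.002, -0.001]
contact_force: [-2.3, -14.7, 5.4]
gripper_width: 0.0
grip_force: 7.3
```

Run:
```python
from h import *
sill=np.array([.503,.0128,0]);psi=np.pi/2-.028;u=np.array([np.cos(psi),np.sin(psi),0])
s=observe();print(s["clock"],s["contact_force"],(s["tool_pos"]-sill)@u)
i=cv2.cvtColor(snapshot("wrist"),cv2.COLOR_RGB2BGR);cv2.imwrite("pics/w9.png",i)
h=cv2.cvtColor(i,cv2.COLOR_BGR2HSV);print([int(v) for v in h[250:275,316:326,2].mean(1)])
```

```text
17.5333 [ -2.34914726 -14.69098475   5.39177939] 0.02395791767167525
[77, 77, 69, 63, 66, 69, 72, 86, 110, 123, 126, 127, 126, 125, 123, 118, 96, 58, 47, 47, 44, 43, 45, 43, 44]
```

Request:
jog_arm(
  motion=[
    [-1,-0.0005,0,0,0,0,0],
    [-1,-0.0005,0,0,0,0,0],
    [-1,0,0,0,0,0,0],
  ],
)

```text
clock: 17.83
tool_pos: [0.5042, 0.0365, 0.0194]
tool_rot: [0.717, 0.698, -0.001, -0.001]
contact_force: [-2.4, -6.3, 3.9]
gripper_width: 0.001
grip_force: 3.2
```

Request:
jog_arm(
  motion=[
    [-1,-0.0005,0,0,0,0,0],
    [-1,-0.0005,0,0,0,0,0],
    [-1,0,0,0,0,0,0],
  ],
)

```text
clock: 18.08
tool_pos: [0.5041, 0.0357, 0.0193]
tool_rot: [0.717, 0.698, -0.001, -0.001]
contact_force: [-1.5, -3.8, 1.5]
gripper_width: 0.003
grip_force: 1.6
```

Request:
jog_arm(
  motion=[
    [-1,-0.001,0,0,0,0,0],
    [-1,-0.001,0,0,0,0,0],
    [-1,-0.001,0,0,0,0,0],
    [-1,-0.001,0,0,0,0,0],
    [-1,-0.002,0,0,0,0,0],
  ],
)

```text
clock: 18.5
tool_pos: [0.5042, 0.0297, 0.0195]
tool_rot: [0.716, 0.698, -0.001, -0.001]
contact_force: [-0.4, 0.5, 0.1]
gripper_width: 0.001
grip_force: 0.0
```

The back-off hysteresis (14.7 to 6.3 N) puts the buffer load at about 10 N, so the hold was good. Now I withdraw back and up.

Request:
jog_arm(
  motion=[
    [-1,-0.01,0,-0.002,0,0,0],
    [-1,-0.015,0,-0.01,0,0,0],
    [-1,-0.015,0,-0.03,0,0,0],
    [-1,-0.01,0,-0.03,0,0,0],
    [-1,-0.01,0,-0.03,0,0,0],
  ],
)

```text
clock: 18.92
tool_pos: [0.5024, -0.0316, 0.1228]
tool_rot: [0.717, 0.697, -0.001, -0.001]
contact_force: [0.3, 0.3, 0.8]
gripper_width: 0.003
grip_force: 0.0
```

Request:
jog_arm(
  motion=[
    [-1,0,0,-0.03,0,0,0],
    [-1,0,0,-0.03,0,0,0],
    [-1,0,0,0,0,0,0],
    [-1,0,0,0,0,0,0],
    [-1,0,0,0,0,0,0],
  ],
)

```text
clock: 19.33
tool_pos: [0.5029, -0.0308, 0.181]
tool_rot: [0.717, 0.698, -0.001, -0.001]
contact_force: [0.0, 0.6, -0.3]
gripper_width: -0.002
grip_force: 0.0
```

Run:
```python
from h import *
s=observe();print(s["clock"],s["tool_pos"],s["contact_force"]);c=get_calibration("wrist")
i=cv2.cvtColor(snapshot("wrist"),cv2.COLOR_RGB2BGR);cv2.imwrite("pics/w10.png",i)
sill=np.array([.503,.0128,0]);psi=np.pi/2-.028;u=np.array([np.cos(psi),np.sin(psi),0])
h=cv2.cvtColor(i,cv2.COLOR_BGR2HSV)
# profile along dock axis: bench/tail/spool gap; expected tail rim outer edge at dock x .03-.035, z .046
for t in np.arange(-.0,.06,.003):
    q=proj("wrist",sill+u*t+[0,0,.046],c).astype(int);print(round(t,3),q,h[q[1],q[0]])
m=cv2.inRange(h,(0,0,190),(180,45,255));n,l,st,ce=cv2.connectedComponentsWithStats(m)
for k in range(1,n):
    if st[k,4]>300:print("white",st[k],ce[k].round(),((onz("wrist",ce[k],.036,c)-sill)@u))
for v in(-.023,.023):
    p=sill+u*(.035+.028)+np.array([-u[1],u[0],0])*v+[0,0,.061];q=proj("wrist",p,c);print("spool top expected",q,h[int(q[1]),int(q[0])])
```

```text
19.3333 [ 0.50286643 -0.03076961  0.1809547 ] [ 0.01431227  0.64831799 -0.34637554]
-0.0 [320 142] [ 85  18 167]
0.003 [320 139] [ 84  15 168]
0.006 [320 136] [ 84  15 169]
0.009 [320 132] [ 90  14 162]
0.012 [320 129] [ 19  83 165]
0.015 [320 126] [ 19  85 111]
0.018 [320 122] [ 19  85 114]
0.021 [320 119] [ 18  87 114]
0.024 [320 116] [ 19  87 112]
0.027 [320 112] [ 19  83 114]
0.03 [320 109] [ 21  85 111]
0.033 [320 105] [ 13 135 127]
0.036 [320 102] [ 14 132 122]
0.039 [320  99] [ 18 105  80]
0.042 [320  95] [ 15 105  85]
0.045 [320  92] [ 17 114  85]
0.048 [320  89] [ 17 116  81]
0.051 [320  85] [ 15 108  78]
0.054 [320  82] [ 15 122  75]
0.057 [320  79] [ 15 107  74]
spool top expected [348.2  71.1] [ 17 104 145]
spool top expected [292.8  71. ] [ 18 102 147]
```

The tail is at dock x ≈ 0.032, with the sill and floor visible behind it, and the spool tops are where expected. The arm is clear, so I hand in.

```bash
python3 -c "
from cell import *
print(hand_in())"
```

```text
the job is handed in; nothing more can be done
None
```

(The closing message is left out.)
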